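# Seat a sample plate on a kinematic stage

### The job

Pick up the aluminium sample plate by its black handle and set it on the positioning stage, with the ball foot under the small flat brass dot in the cone seat, its neighbour in the rod groove and the third on the flat pad. Then press it fully home until the two sprung jaws have snapped shut over its pull stud and it lies level in its seats, gently: never more than 25 N between plate and stage. Leave it there released, do not tip the plate, and leave the blue jar and the pink cup where they stand.

Things in the scene. Friction and masses are not known exactly. Their poses are not given: they have to be found in the camera images.
- plate_handle (a point): Centre of the sample plate's black handle, a block 14 (x) by 32 (y) by 34 mm high; grip it across its 14 mm. Axes: the plate's, z up. Plate: loose aluminium, 90 (x) by 70 (y) by 8 mm, 0.14 to 0.21 kg, its top 17 mm below this point. Ball foot bottoms 46 mm below it; balls 14 mm wide on stems at plate (x, y) mm: cone foot (-30, 20), groove foot (-30, -20), flat foot (32, 0).
- plate_cone_foot (a point): Centre of the ball foot that belongs in the cone, under the flat brass dot on the plate (the dots of the other two are dark); axes of the plate. At the start the plate stands on its feet on the worktop. A tapered pull stud, 14 mm wide, hangs under the plate's centre to 2 mm above the foot bottoms. A steel weight bar under the +x end puts the centre of mass about 10 mm off the handle.
- stage: Fixed positioning stage, origin under its centre on the worktop, z up. Black base 120 (x) by 104 (y) mm, above it an aluminium deck with seats at stage (x, y) mm: cone (-30, 20), groove of two rods along y (-30, -20), flat pad (32, 0), jaws at the centre. Fully home, the plate's axes agree with the stage's and the handle centre is nominally 91 mm above this origin.
- stage_centre (a point): Point 52 mm above the stage's origin: nominal height of the ball centres when home. Seats and jaws as a whole are really shifted by unread fine slides, up to 2 mm each way in x and y and 8 mm up or down; no listed pose shows it and the slides do not yield.
- cone_nominal (a point): Nominal place of the cone foot's ball centre when home (fine slides ignored). The cone has 45 degree walls and a 20 mm mouth, the groove 45 degree flanks; both are smooth, so a plate that is free to move sideways centres itself as it is pressed down. At the bottom the force rises steeply.
- jaw_left (a joint): Sprung jaw on the +y side of the stage's centre: m pushed outward, 0 = shut (also with no plate). The stud's tip comes between the jaws about 17 mm above home; its taper wedges each jaw out 3.4 mm until, within 2 mm of home, they snap shut over its shoulder. That takes about 4 to 10 N in all; let go sooner, the jaws push the light plate up again and it tips.
- jaw_right (a joint): The like jaw on the -y side. Red jaws, 20 mm long in x, their tops nominally 64 mm above the worktop (8 mm more or less with the unread height); the highest part of the stage.
- jar_blue: Bystander: small jar with blue contents and white lid, 32 mm wide, 28 mm high, origin under it.
- cup_pink: Bystander: pink cup, 43 mm wide, 49 mm high, origin under it.

How it is judged:
On the way, in this order (a step that is already met when the one before it is completed fails the run):
1. the plate has been lifted clear above the stage's height (height (world z) of plate_handle above 0.12 m), for 0.1 s.
2. the pull stud has pushed the jaws open (value of joint any of jaw_left, jaw_right above 0.002 m), for 0.02 s.
3. the plate is home in its seats with both jaws shut over its stud (value of joint each of jaw_left, jaw_right below 0.0005 m and z of plate_handle in the frame of stage between 0.082 and 0.0995 m and horizontal distance between plate_handle and stage_centre below 0.006 m and horizontal distance between plate_cone_foot and cone_nominal below 0.006 m and angle between plate_handle's own z axis and vertical below 0.025 rad), for 0.2 s.
At the end, for the whole second after the job is handed in: The plate is at rest and released in the seats: level within 0.025 rad, handle and cone foot within 6 mm horizontally of their nominal places, handle centre 82 to 99.5 mm above the stage's underside, both jaws shut to within 0.5 mm (all of step 3 and linear speed of plate below 0.01 m/s and contact force between plate and the fingers below 0.2 N); the robot touches nothing.
It fails at once if plate and stage pressed or knocked together with more than 25 N (contact force between plate and stage above 25 N).
It fails at once if the plate tipped by more than 0.5 rad (angle between plate_handle's own z axis and vertical above 0.5 rad).
It fails at once if the blue jar or the pink cup moved by more than 15 mm (distance of any of jar_blue, cup_pink from where it was at the start of the episode above 0.015 m).
It also fails if it takes over 67 s, if anything falls off the work surface, if the arm or the gripper's body presses on something with over 40 N, if the wrist force passes 120 N, or if a joint passes its speed limit or range.

### The arm

A 6-joint arm with a two-finger parallel gripper is mounted at the origin on a cart in front of the work surface, level with it; the furniture and walls round the work are solid. World frame = base frame: x ahead of the robot, y to its left, z up, the work surface at z = 0. Lengths are in m, angles in rad, forces in N, time in s.
With the tool pointing down it reaches from about 0.4 to 0.825 m from the base axis. Payload 7 kg.
Tool frame: the origin (TCP) lies on the front face of the gripper's body, between the roots of the fingers; the fingertips stand 66 mm ahead of it and the grasp point (between the pads) lies 47 mm ahead of it; z points along the fingers, y is the line along which they close (so a half turn about z gives the same grasp; the last joint's range is limited). The gripper opens to 88 mm and grips with 3 to 60 N. Pads are 19 mm wide; open, the fingers measure 130 mm over their backs; the gripper's body (78 mm by 193 mm) begins 47 mm behind the grasp point.
Start: joints at [1.505, 0.359, 0.012, 0, -1.224, -0.288], TCP at [0.234, 0.633, 0.292] pointing down, gripper open.
Joint ranges: [-3.07, 3.07], [-1.43, 2.12], [-1.02, 1.25], [-3.03, 1.67], [-3.05, -0], [-3.03, 3.03]. Speed limits (rad/s): [2.39, 2.39, 3.01, 3.14, 3.14, 3.14].

### API

Orientations are given as [roll, pitch, yaw] about the fixed x, y, z axes, in that order (R = Rz(yaw) Ry(pitch) Rx(roll)).
In Python, from station import arm gives the robot as it stands. The module is installed in compiled form; this text tells all that it offers.
- The arm moves only by the tool move_arm, never from a script. Its argument "increments" is a list of rows, each an object of numbers: "jaw": the gripper command: -1 is shut, 1 is fully open, values between are in proportion; "dx", "dy", "dz": the shift along the tool's x, y, z in m; "twist": the turn about the tool's z in rad. A call has 1 to 12 rows; each row shifts and turns the commanded pose from where the row before left it, along the tool's axes as they then stand; what a row does not reach is not made up. A row lasts 1/12 s, in which the tool goes at most 41.7 mm and 7.16 degrees, less where a joint would pass 70% of its speed; a pose out of reach is approached as far as the arm can. A call is refused whole if a number of a shift passes 0.0417 or a number of a turn 0.125, either way. A call with a gripper value outside its range is refused whole. The fingers move at their own pace and stop on an object; "force" is the grip in N (left out, the last holds). Time passes only in rows, so rows that do not move let the fingers close. It gives the time, the measured TCP pose, the force, the opening and the grip force at its end, in the units of the state.
- arm.get_state(): the state, without advancing time (a new reading comes with each control period).
- arm.grab_frame(name): name is "scene" or "top"; returns the picture (384x512x3 uint8, blue, green, red); there is no depth.
- arm.camera_info(name): a dict with "K" (3x3 intrinsics, pixels), "extrinsics" (4x4, takes a point from camera to world coordinates). Camera axes: x right, y down, z forward; pixel columns grow to the right and rows downward; lengths in m; the calibration is good to about 2 mm. A picture is of the moment at which its call begins. camera_info takes no time and is no camera call.
- arm.job_done(): hands the job in; it is judged then, once.
Trained networks look in the newest picture that a camera, given by its name, has taken for a name from the list of things; names that differ only in an ending like _2 or _b are one class to them, and where a whole thing is asked for, a point or a joint stands for the part that bears it (a point fixed in the world has none). Each returns a list of dicts, best first, with "score" (0 to 1); they miss things now and then, are a little off and sometimes report something else, mostly with a low value. They report only what shows in the picture. A call takes as long as a camera call.
- arm.find_in(camera, name): "position" ([x, y, z] in m, in world coordinates, good to about 4 mm: the middle of the surface that is visible of it).
- arm.silhouettes(camera, name): "pixels" (384x512 bool, what is visible of it).
- arm.pinpoint(camera, name): "position" ([x, y, z] in m, in world coordinates, good to about 4 mm: a listed point, or the origin of a listed thing).
The state is a dict: "t": time; "q": joint angles; "qd": joint speeds; "joint_efforts": joint torques, N m; "eef_pos": TCP position; "ee_rot": TCP orientation; "force": force on the tool from outside, world axes, zero at the start; "moment": the same for the moment, N m; "width": finger opening in m; "gripper_force": force on a finger pad.
Only numpy, scipy, OpenCV 4.12 (cv2) and the standard library are available. Lean on these libraries where they do the work, as an engineer would, in place of code of your own. Each camera call takes 0.05 s, during which the arm holds its last target. There are 200 camera calls.

## Working session

There is one attempt and no reset: what is moved stays moved. The work goes in short steps, Python scripts to look and compute and a tool call to move; the robot and the scene stay as the last step left them, time stands still between calls to the robot, and variables do not carry over. Pictures are saved under pics/ and viewed, at most 10 in all, crops included, and the job is handed in when it is done.

Besides the shell and the picture viewer there is one more tool, called as a command line: name --argument value ..., lists and objects as JSON in quotes. move_arm: Moves the arm, as the interface text tells. Its arguments: {"type":"object","properties":{"increments":{"type":"array"},"force":{"type":"number"}},"required":["increments"]}

```bash
mkdir -p pics; python3 - <<'E'
from station import arm
import cv2,numpy as np
for c in("scene","top"):
    f=arm.grab_frame(c);cv2.imwrite(f"pics/{c}0.png",f)
    i=arm.camera_info(c);print(c,np.round(i["K"],1).tolist(),np.round(i["extrinsics"],3).tolist())
    for n in("plate_handle","plate_cone_foot","stage","stage_centre","cone_nominal","jaw_left","jaw_right","jar_blue","cup_pink"):
        try:print(n,[(np.round(d["position"],4).tolist(),round(d["score"],2)) for d in arm.pinpoint(c,n)][:3])
        except Exception as e:print(n,e)
s=arm.get_state();print(s["t"],s["eef_pos"],s["ee_rot"],s["width"],s["force"])
E
```

```text
scene [[440.8, 0.0, 259.7], [0.0, 440.8, 191.5], [0.0, 0.0, 1.0]] [[-0.307, -0.754, 0.58, 0.065], [-0.952, 0.236, -0.196, 0.101], [0.011, -0.612, -0.791, 0.799], [0.0, 0.0, 0.0, 1.0]]
plate_handle [([0.5816, 0.1446, 0.0457], 0.75)]
plate_cone_foot [([0.5466, 0.1585, 0.0066], 0.64)]
stage [([0.585, -0.1127, -0.0025], 0.6), ([0.5836, 0.1448, 0.0431], 0.49)]
stage_centre [([0.5787, -0.1147, 0.0529], 0.64)]
cone_nominal [([0.5488, -0.1011, 0.0523], 0.65)]
jaw_left it knows: cone_nominal, cup_pink, jar_blue, plate_cone_foot, plate_handle, stage, stage_centre
jaw_right it knows: cone_nominal, cup_pink, jar_blue, plate_cone_foot, plate_handle, stage, stage_centre
jar_blue [([0.7376, -0.1426, -0.0022], 0.73)]
cup_pink [([0.5742, -0.3215, -0.0015], 0.71), ([0.5807, -0.1161, -0.0016], 0.45)]
top [[361.0, 0.0, 252.4], [0.0, 361.0, 197.2], [0.0, 0.0, 1.0]] [[0.001, -0.986, 0.17, 0.473], [-1.0, -0.002, -0.002, -0.059], [0.003, -0.17, -0.986, 1.011], [0.0, 0.0, 0.0, 1.0]]
plate_handle [([0.5826, 0.1458, 0.0452], 0.85)]
plate_cone_foot [([0.5453, 0.1533, 0.0072], 0.79)]
stage [([0.5827, -0.112, -0.0025], 0.8)]
stage_centre [([0.5806, -0.1122, 0.0527], 0.73)]
cone_nominal [([0.55, -0.1009, 0.0521], 0.64)]
jaw_left it knows: cone_nominal, cup_pink, jar_blue, plate_cone_foot, plate_handle, stage, stage_centre
jaw_right it knows: cone_nominal, cup_pink, jar_blue, plate_cone_foot, plate_handle, stage, stage_centre
jar_blue [([0.7395, -0.1405, -0.0037], 0.68)]
cup_pink [([0.5732, -0.322, -0.0039], 0.78)]
0.8 [0.23386319 0.63317093 0.29217865] [-3.14156807e+00  3.88072985e-05 -3.53817092e-01] 0.08769010876303314 [-0.45559664 -0.50141139  0.06158659]
```

View pics/top0.png

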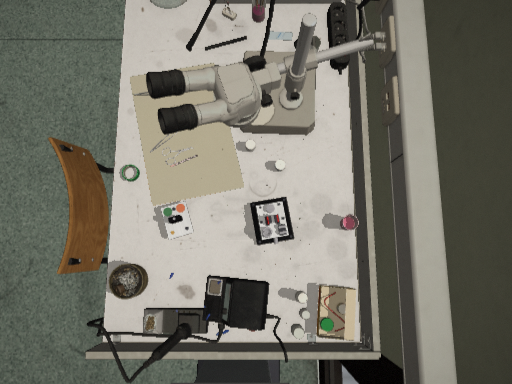

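View pics/scene0.png

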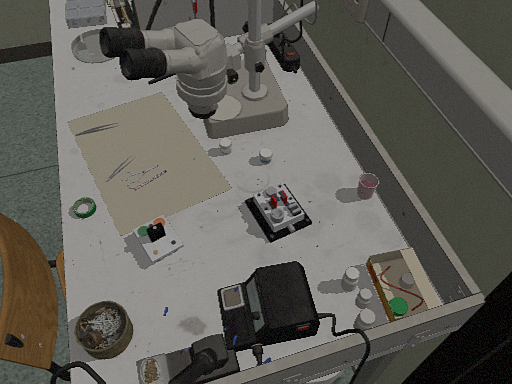

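The top view shows the plate at about (177,219) and the stage at (271,220). The jar at (280,166) and the cup at (348,222) stand clear of both. The scene view agrees, with the plate at (157,238) and the stage at (278,210). I'll zoom in on the plate and stage.

```bash
python3 - <<'E'
import cv2,numpy as np
t=cv2.imread("pics/top0.png");s=cv2.imread("pics/scene0.png")
r=lambda im:cv2.resize(im,(400,300),interpolation=cv2.INTER_CUBIC)
a=np.vstack([np.hstack([r(t[197:242,147:207]),r(t[193:250,233:309])]),np.hstack([r(s[205:271,115:203]),r(s[172:244,230:326])])])
cv2.imwrite("pics/zoom0.png",a)
E
```

```text
(no output)
```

View pics/zoom0.png

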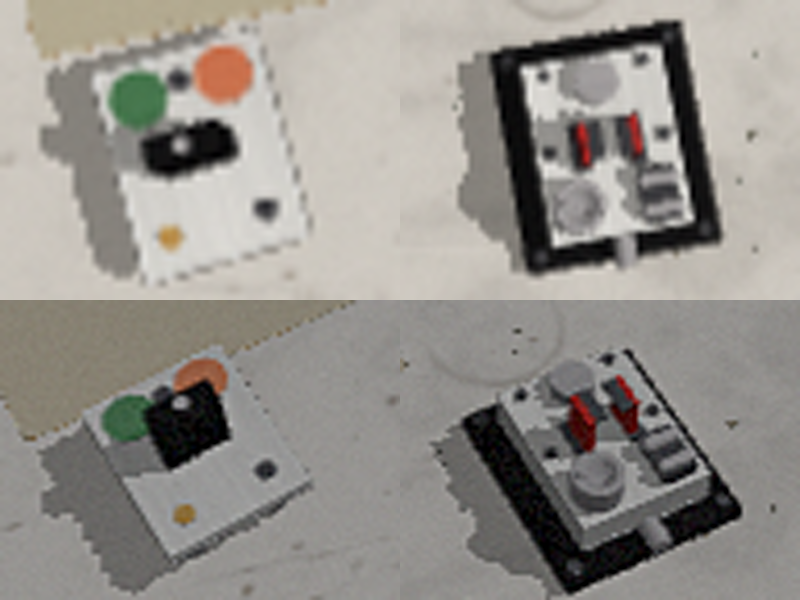

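The zoom shows the brass dot at the plate's lower left, top-image px ≈(172.5,232.5), with dark dots at ≈(186.8,228.2) and ≈(173.7,208.7). So the plate's x axis points up the image (+x world). The stage's cone is also at the lower left, its groove at the lower right and its pad at the top. I'll compute the positions and yaws from these pixels.

```bash
cat > h.py <<'E'
from station import arm
import cv2,numpy as np
def ray(c,px,z):
    i=arm.camera_info(c);K=np.array(i["K"]);E=np.array(i["extrinsics"])
    d=E[:3,:3]@np.linalg.solve(K,[px[0],px[1],1]);o=E[:3,3]
    return o+d*(z-o[2])/d[2]
def fit(model,pts):  # 2D rigid: yaw, origin
    m=np.array(model,float);p=np.array(pts)[:,:2];mc=m-m.mean(0);pc=p-p.mean(0)
    a=np.arctan2((mc[:,0]*pc[:,1]-mc[:,1]*pc[:,0]).sum(),(mc*pc).sum())
    R=np.array([[np.cos(a),-np.sin(a)],[np.sin(a),np.cos(a)]])
    o=p.mean(0)-R@m.mean(0);return a,o,np.linalg.norm(p-(m@R.T+o),axis=1)
E
python3 - <<'E'
from h import *
F=np.array([[-30,20],[-30,-20],[32,0]])/1e3
C=lambda x0,y0,s,P:[(x0+u/s-.5+.5/s,y0+v/s-.5+.5/s) for u,v in P]
T=C(147,197,400/60,[(170,237),(265,208),(178,78)])
S=C(115,205,400/88,[(184,214),(265,169),(163,98)])
for c,P in(("top",T),("scene",S)): print(c,"plate",fit(F,[ray(c,p,.029) for p in P]))
# stage seats: mouth heights approx 0.05
T=C(233,193,400/76,[(177,205),(260,192),(190,78)])
S=C(230,172,400/96,[(197,175),(270,152),(173,82)])
for c,P in(("top",T),("scene",S)): print(c,"seats",fit(F,[ray(c,p,.052) for p in P]))
# base corners (outer black), z ~ .012
B=np.array([[60,52],[60,-52],[-60,-52],[-60,52]])/1e3
T=C(233,193,400/76,[(92,52),(282,20),(320,240),(130,271)])
print("base",[fit(B,[ray("top",p,z) for p in T]) for z in(.012,.02)])
# jaws from the two views: triangulated red blob
for c in("top","scene"):
    m=arm.silhouettes(c,"plate_handle");
    print(c,[(d["score"],np.argwhere(d["pixels"]).mean(0)[::-1]) for d in m])
E
```

```text
top plate (np.float64(0.30021831393445253), array([0.58042898, 0.14683715]), array([8.45343340e-05, 7.42706699e-05, 1.35642602e-04]))
scene plate (np.float64(0.3049326269183714), array([0.58284174, 0.14599963]), array([0.00066614, 0.00065629, 0.00132134]))
top seats (np.float64(0.2075132751544204), array([ 0.5788396 , -0.11198074]), array([0.00115128, 0.00208805, 0.00093683]))
scene seats (np.float64(0.17345378450868998), array([ 0.57806159, -0.11382826]), array([0.00347407, 0.00131942, 0.00251767]))
base [(np.float64(0.16440858920247128), array([ 0.58081673, -0.11468799]), array([0.00150327, 0.00088389, 0.00190024, 0.00192449])), (np.float64(0.1644085892024713), array([ 0.57995553, -0.11423913]), array([0.00210761, 0.00150739, 0.00249221, 0.00253648]))]
top [(0.61, array([176.81715576, 219.9469526 ])), (0.16, array([271.94012739, 220.90254777]))]
scene [(0.61, array([157.44106746, 237.87546331]))]
```

move_arm --increments '[{"twist": 0.1144,"jaw": 0},{"twist": 0.1144,"jaw": 0},{"twist": 0.1144,"jaw": 0},{"twist": 0.1144,"jaw": 0},{"twist": 0.1144,"jaw": 0},{"twist": 0.1144,"jaw": 0},{"twist": 0.1144,"jaw": 0},{"twist": 0.1142,"jaw": 0},{"dx": 0.03,"dy": -0.01,"jaw": 0},{"dx": 0.03,"dy": -0.01,"jaw": 0},{"dx": 0.03,"dy": -0.01,"jaw": 0},{"dx": 0.03,"dy": -0.01,"jaw": 0}]' --force 20

```text
$.increments[0]: bad value
```

move_arm --increments '[{"dx": 0.0373,"dy": -0.0123},{"dx": 0.0373,"dy": -0.0123},{"dx": 0.0373,"dy": -0.0123},{"dx": 0.0373,"dy": -0.0123},{"dx": 0.0373,"dy": -0.0123},{"dx": 0.0373,"dy": -0.0123},{"dx": 0.0373,"dy": -0.0123},{"dx": 0.0373,"dy": -0.0123},{"dx": 0.0373,"dy": -0.0123},{"dx": 0.0373,"dy": -0.0123},{"dx": 0.0373,"dy": -0.0123},{"dx": 0.0373,"dy": -0.0123}]'

```text
$.increments[0]: bad value
```

move_arm --increments '[{"dx": 0,"dy": 0,"dz": 0,"twist": 0.1144,"jaw": 0},{"dx": 0,"dy": 0,"dz": 0,"twist": 0.1144,"jaw": 0},{"dx": 0,"dy": 0,"dz": 0,"twist": 0.1144,"jaw": 0},{"dx": 0,"dy": 0,"dz": 0,"twist": 0.1144,"jaw": 0},{"dx": 0,"dy": 0,"dz": 0,"twist": 0.1144,"jaw": 0},{"dx": 0,"dy": 0,"dz": 0,"twist": 0.1144,"jaw": 0},{"dx": 0,"dy": 0,"dz": 0,"twist": 0.1144,"jaw": 0},{"dx": 0,"dy": 0,"dz": 0,"twist": 0.1142,"jaw": 0},{"dx": 0.03,"dy": -0.01,"dz": 0,"twist": 0,"jaw": 0},{"dx": 0.03,"dy": -0.01,"dz": 0,"twist": 0,"jaw": 0},{"dx": 0.03,"dy": -0.01,"dz": 0,"twist": 0,"jaw": 0},{"dx": 0.03,"dy": -0.01,"dz": 0,"twist": 0,"jaw": 0}]' --force 20

```text
t: 1.9
eef_pos: [0.3082, 0.5294, 0.2921]
ee_rot: [-3.142, -0.0, -1.268]
force: [0.7, -0.5, 0.5]
width: 0.0441
gripper_force: 0.0
```

move_arm --increments '[{"dx": 0.0373,"dy": -0.0123,"dz": 0,"twist": 0,"jaw": 0},{"dx": 0.0373,"dy": -0.0123,"dz": 0,"twist": 0,"jaw": 0},{"dx": 0.0373,"dy": -0.0123,"dz": 0,"twist": 0,"jaw": 0},{"dx": 0.0373,"dy": -0.0123,"dz": 0,"twist": 0,"jaw": 0},{"dx": 0.0373,"dy": -0.0123,"dz": 0,"twist": 0,"jaw": 0},{"dx": 0.0373,"dy": -0.0123,"dz": 0,"twist": 0,"jaw": 0},{"dx": 0.0373,"dy": -0.0123,"dz": 0,"twist": 0,"jaw": 0},{"dx": 0.0373,"dy": -0.0123,"dz": 0,"twist": 0,"jaw": 0},{"dx": 0.0373,"dy": -0.0123,"dz": 0,"twist": 0,"jaw": 0},{"dx": 0.0373,"dy": -0.0123,"dz": 0,"twist": 0,"jaw": 0},{"dx": 0.0373,"dy": -0.0123,"dz": 0,"twist": 0,"jaw": 0},{"dx": 0.0373,"dy": -0.0123,"dz": 0,"twist": 0,"jaw": 0}]'

```text
t: 2.9
eef_pos: [0.5827, 0.1453, 0.2925]
ee_rot: [-3.141, 0.0, -1.269]
force: [0.5, 0.7, -0.7]
width: 0.0437
gripper_force: 0.0
```

move_arm --increments '[{"dx": 0,"dy": 0,"dz": 0.035,"twist": 0,"jaw": 0},{"dx": 0,"dy": 0,"dz": 0.035,"twist": 0,"jaw": 0},{"dx": 0,"dy": 0,"dz": 0.035,"twist": 0,"jaw": 0},{"dx": 0,"dy": 0,"dz": 0.035,"twist": 0,"jaw": 0},{"dx": 0,"dy": 0,"dz": 0.03,"twist": 0,"jaw": 0},{"dx": 0,"dy": 0,"dz": 0.02,"twist": 0,"jaw": 0},{"dx": 0,"dy": 0,"dz": 0.005,"twist": 0,"jaw": -0.3},{"dx": 0,"dy": 0,"dz": 0,"twist": 0,"jaw": -0.4},{"dx": 0,"dy": 0,"dz": 0,"twist": 0,"jaw": -0.5}]'

```text
t: 3.65
eef_pos: [0.5821, 0.1472, 0.0976]
ee_rot: [-3.141, -0.0, -1.269]
force: [0.0, -0.4, -0.1]
width: 0.0291
gripper_force: 0.0
```

```bash
python3 - <<'E'
from h import *
f=arm.grab_frame("scene");g=arm.grab_frame("top")
r=lambda im:cv2.resize(im,(400,400),interpolation=cv2.INTER_CUBIC)
cv2.imwrite("pics/grasp.png",np.hstack([r(f[190:280,110:200]),r(g[175:265,130:220])]))
E
```

```text
(no output)
```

View pics/grasp.png

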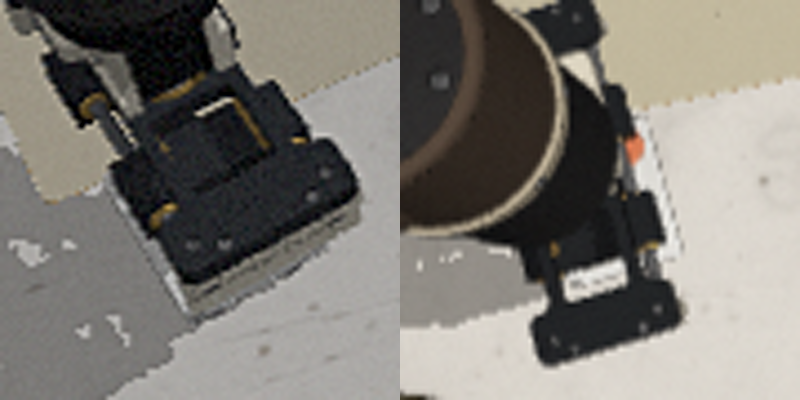

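The gripper hides the handle in both views, but the finger direction is parallel to the plate's edges. The numbers agree with the plan, so I'll close the fingers.

move_arm --increments '[{"dx": 0,"dy": 0,"dz": 0,"twist": 0,"jaw": -0.6},{"dx": 0,"dy": 0,"dz": 0,"twist": 0,"jaw": -0.65},{"dx": 0,"dy": 0,"dz": 0,"twist": 0,"jaw": -0.7},{"dx": 0,"dy": 0,"dz": 0,"twist": 0,"jaw": -1},{"dx": 0,"dy": 0,"dz": 0,"twist": 0,"jaw": -1},{"dx": 0,"dy": 0,"dz": 0,"twist": 0,"jaw": -1},{"dx": 0,"dy": 0,"dz": 0,"twist": 0,"jaw": -1},{"dx": 0,"dy": 0,"dz": 0,"twist": 0,"jaw": -1}]' --force 25

```text
t: 4.42
eef_pos: [0.5817, 0.147, 0.0975]
ee_rot: [3.141, -0.0, -1.269]
force: [-3.2, -1.3, 6.2]
width: 0.0138
gripper_force: 25.0
```

move_arm --increments '[{"dx": 0,"dy": 0,"dz": -0.005,"twist": 0,"jaw": -1},{"dx": 0,"dy": 0,"dz": -0.015,"twist": 0,"jaw": -1},{"dx": 0,"dy": 0,"dz": -0.03,"twist": 0,"jaw": -1},{"dx": 0,"dy": 0,"dz": -0.03,"twist": 0,"jaw": -1},{"dx": 0,"dy": 0,"dz": -0.03,"twist": 0,"jaw": -1},{"dx": 0,"dy": 0,"dz": -0.02,"twist": 0,"jaw": -1},{"dx": 0,"dy": 0,"dz": 0,"twist": 0,"jaw": -1},{"dx": 0,"dy": 0,"dz": 0,"twist": 0,"jaw": -1}]'

```text
t: 5.08
eef_pos: [0.5822, 0.1474, 0.2284]
ee_rot: [-3.139, 0.001, -1.269]
force: [-0.0, 0.5, -3.5]
width: 0.0138
gripper_force: 25.0
```

```bash
python3 - <<'E'
from h import *
f=arm.grab_frame("scene");g=arm.grab_frame("top")
r=lambda im:cv2.resize(im,(400,400),interpolation=cv2.INTER_CUBIC)
cv2.imwrite("pics/lift.png",np.hstack([r(f[150:270,80:200]),r(g[165:285,120:240])]))
for c in("scene","top"):
  for n in("plate_handle","plate_cone_foot"):print(c,n,[(np.round(d["position"],4).tolist(),round(d["score"],2)) for d in arm.pinpoint(c,n)][:2])
for _ in range(1):
  s=arm.get_state();print(s["force"],s["moment"],s["t"],s["eef_pos"])
E
```

```text
scene plate_handle [([0.5851, -0.1143, -0.0032], 0.48)]
scene plate_cone_foot []
top plate_handle [([0.5846, 0.1478, 0.1765], 0.64)]
top plate_cone_foot [([0.5495, 0.1549, 0.1363], 0.87)]
[-0.1357637   0.44018884 -2.02851542] [0.04015831 0.02200531 0.02991814] 5.3833 [0.58140419 0.14687913 0.22588913]
```

View pics/lift.png

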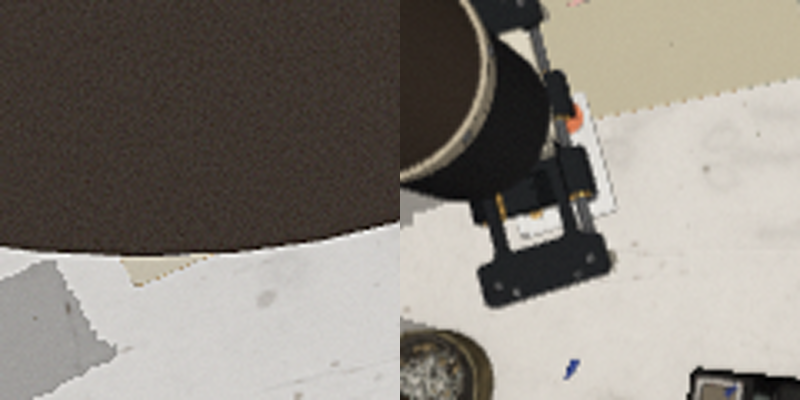

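The plate is lifted level, with the brass dot still at its near left (crop (538,213)). The wrist hides the scene camera. I'll zoom harder on the stage to get the real seat positions.

```bash
python3 - <<'E'
from h import *
p=ray("top",(120+538/400*120-.35,165+213/400*120-.35),.1575);print("brass dot now",p)
a=.302;print("expected",np.array([.5814,.1469])+[np.cos(a)*-.03-np.sin(a)*.02,np.sin(a)*-.03+np.cos(a)*.02])
t=cv2.imread("pics/top0.png");s=cv2.imread("pics/scene0.png")
A=cv2.resize(t[198:244,253:293],(400,460),interpolation=cv2.INTER_CUBIC)
B=cv2.resize(s[182:228,257:297+0],(400,460),interpolation=cv2.INTER_CUBIC)
C=np.hstack([A,B]);C=np.clip(C.astype(float)*1.0,0,255).astype(np.uint8)
for k in range(0,800,50):cv2.line(C,(k,0),(k,5),(255,0,0),1)
for k in range(0,460,50):cv2.line(C,(0,k),(5,k),(255,0,0),1)
cv2.imwrite("pics/seat.png",C)
for c,im in(("top",t),("scene",s)):
    b,g,r=[im[...,k].astype(int) for k in range(3)]
    m=((r-np.maximum(b,g))>50).astype(np.uint8);m[:180]=0;m[245:]=0;m[:,:250]=0;m[:,310:]=0
    n,l,st,ce=cv2.connectedComponentsWithStats(m);print(c,st[1:].tolist(),ce[1:].tolist())
E
```

```text
brass dot now [ 0.54507115 -0.12841986  0.1575    ]
expected [0.54680909 0.15707196]
top [[276, 215, 3, 7, 13], [267, 216, 2, 8, 12]] [[277.2307692307692, 217.76923076923077], [267.5, 219.5]]
scene [[282, 190, 6, 7, 15], [271, 195, 6, 13, 30], [281, 198, 6, 6, 14], [271, 201, 3, 4, 7]] [[284.06666666666666, 193.13333333333333], [274.23333333333335, 200.6], [284.64285714285717, 200.0], [272.0, 202.42857142857142]]
```

View pics/seat.png

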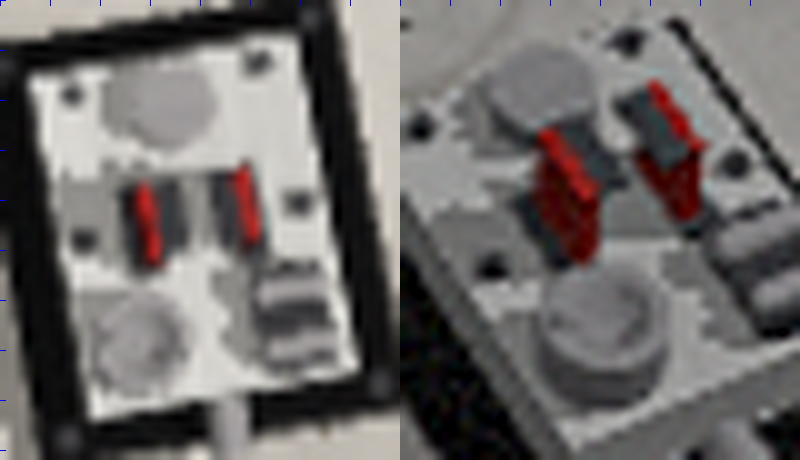

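```bash
python3 - <<'E'
from h import *
print("brass dot now",ray("top",(120+138/400*120-.35,165+213/400*120-.35),.1575))
def tri(a,b):
    O=[];D=[]
    for c,p in(("top",a),("scene",b)):
        E=np.array(arm.camera_info(c)["extrinsics"]);o=E[:3,3];d=ray(c,p,0)-o;O.append(o);D.append(d/np.linalg.norm(d))
    A=sum(np.eye(3)-np.outer(d,d) for d in D);b=sum((np.eye(3)-np.outer(d,d))@o for o,d in zip(O,D))
    x=np.linalg.solve(A,b);return x,np.linalg.norm(np.cross(x-O[0],D[0]))
T=lambda u,v:(253+u/10-.45,198+v/10-.45)
S=lambda u,v:(257+u/10-.45,182+v/10-.45)
for n,a,b in(("jawL",(148,225),(171,162)),("jawR",(247,207),(279,117)),("cone",(140,338),(200,307)),("pad",(160,105),(140,88)),("groove mid",(295,315),(382,257))):
    x,e=tri(T(*a),S(*b));print(n,x.round(4),e.round(4))
E
```

```text
brass dot now [0.54468289 0.15524624 0.1575    ]
jawL [ 0.574  -0.1002  0.074 ] 0.0004
jawR [ 0.579  -0.1259  0.0731] 0.0002
cone [ 0.5458 -0.0979  0.0614] 0.0002
pad [ 0.608  -0.1049  0.0554] 0.001
groove mid [ 0.5524 -0.1401  0.0526] 0.0005
```

move_arm --increments '[{"dx": 0,"dy": 0,"dz": 0,"twist": 0.07,"jaw": -1},{"dx": 0,"dy": 0,"dz": 0,"twist": 0.065,"jaw": -1},{"dx": 0.015,"dy": 0.003,"dz": 0,"twist": 0,"jaw": -1},{"dx": 0.03,"dy": 0.005,"dz": 0,"twist": 0,"jaw": -1},{"dx": 0.036,"dy": 0.007,"dz": 0,"twist": 0,"jaw": -1},{"dx": 0.036,"dy": 0.007,"dz": 0,"twist": 0,"jaw": -1},{"dx": 0.036,"dy": 0.007,"dz": 0,"twist": 0,"jaw": -1},{"dx": 0.036,"dy": 0.006,"dz": 0,"twist": 0,"jaw": -1},{"dx": 0.036,"dy": 0.006,"dz": 0,"twist": 0,"jaw": -1},{"dx": 0.022,"dy": 0.004,"dz": 0,"twist": 0,"jaw": -1},{"dx": 0.009,"dy": 0.0015,"dz": 0,"twist": 0,"jaw": -1},{"dx": 0,"dy": 0,"dz": 0,"twist": 0,"jaw": -1}]'

```text
t: 6.38
eef_pos: [0.5779, -0.1155, 0.2265]
ee_rot: [3.14, -0.0, -1.406]
force: [0.0, 0.1, -2.2]
width: 0.0139
gripper_force: 25.0
```

```bash
python3 - <<'E'
from h import *
F=[]
for k in range(6):
    g=arm.grab_frame("top");s=arm.get_state();F.append(s["force"]);
f=arm.grab_frame("scene")
print(np.round(F,2).tolist(),s["eef_pos"],s["ee_rot"],s["moment"])
r=lambda im:cv2.resize(im,(400,400),interpolation=cv2.INTER_CUBIC)
cv2.imwrite("pics/over.png",np.hstack([r(f[140:240,220:320]),r(g[180:280,220:320])]))
for n in("plate_handle","plate_cone_foot"):print(n,[(np.round(d["position"],4).tolist(),round(d["score"],2)) for d in arm.pinpoint("top",n)][:2])
E
```

```text
[[-0.23, 0.06, -1.46], [0.22, 0.26, -2.01], [-0.3, -0.31, -1.46], [0.47, 0.01, -2.38], [-0.24, -1.16, -1.25], [-0.17, -0.5, -1.91]] [ 0.57861421 -0.11206411  0.22711635] [ 3.14156803e+00  6.13372120e-05 -1.40217589e+00] [ 0.10782156 -0.08661133  0.00245594]
plate_handle []
plate_cone_foot [([0.5441, -0.1011, 0.133], 0.49)]
```

View pics/over.png

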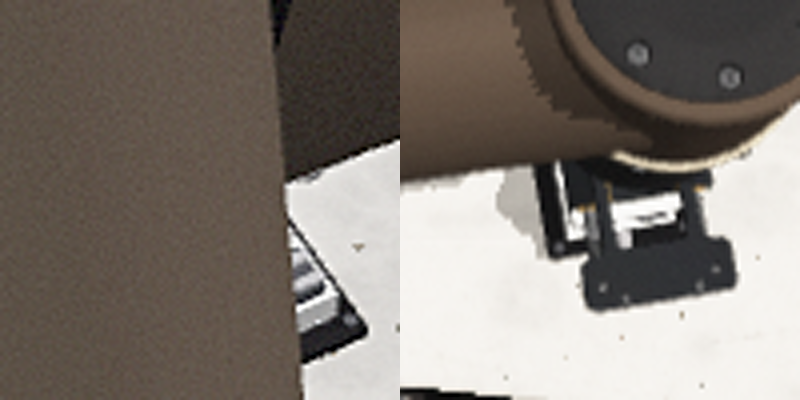

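The wrist hides most of the plate again. The top view shows it over the stage with its edge parallel to the deck. I'll lower it in small steps while watching the force.

move_arm --increments '[{"dx": 0,"dy": 0,"dz": 0.01,"twist": 0,"jaw": -1},{"dx": 0,"dy": 0,"dz": 0.015,"twist": 0,"jaw": -1},{"dx": 0,"dy": 0,"dz": 0.015,"twist": 0,"jaw": -1},{"dx": 0,"dy": 0,"dz": 0.008,"twist": 0,"jaw": -1},{"dx": 0,"dy": 0,"dz": 0.004,"twist": 0,"jaw": -1},{"dx": 0,"dy": 0,"dz": 0,"twist": 0,"jaw": -1},{"dx": 0,"dy": 0,"dz": 0,"twist": 0,"jaw": -1}]' --force 15

```text
t: 7.42
eef_pos: [0.5788, -0.1131, 0.1753]
ee_rot: [-3.142, -0.0, -1.403]
force: [1.4, -0.1, -1.3]
width: 0.0138
gripper_force: 15.0
```

```bash
cat > rd.py <<'E'
from h import *
L=[]
for k in range(6):
    arm.grab_frame("top");s=arm.get_state();L.append(np.r_[s["eef_pos"],s["ee_rot"][2],s["force"],s["moment"]])
L=np.array(L);print(s["t"],"pos",(L[:,:3].mean(0)*1e3).round(2),"yaw",L[:,3].mean().round(4),"F",L[:,4:7].mean(0).round(2),"M",L[:,7:].mean(0).round(3),"std",L.std(0).round(4)[[0,2,6]],s["width"],s["gripper_force"])
E
python3 rd.py
```

```text
7.7167 pos [ 578.91 -113.11  175.86] yaw -1.4037 F [ 0.34 -0.28 -1.93] M [ 0.079 -0.012  0.019] std [1.000e-04 1.000e-04 6.095e-01] 0.013673485192392318 14.992998093366623
```

move_arm --increments '[{"dx": 0,"dy": 0,"dz": 0.002,"twist": 0,"jaw": -1},{"dx": 0,"dy": 0,"dz": 0.002,"twist": 0,"jaw": -1},{"dx": 0,"dy": 0,"dz": 0.002,"twist": 0,"jaw": -1},{"dx": 0,"dy": 0,"dz": 0.002,"twist": 0,"jaw": -1},{"dx": 0,"dy": 0,"dz": 0.001,"twist": 0,"jaw": -1},{"dx": 0,"dy": 0,"dz": 0,"twist": 0,"jaw": -1}]'

```text
t: 8.22
eef_pos: [0.5783, -0.1131, 0.1657]
ee_rot: [3.141, 0.0, -1.404]
force: [1.0, -0.3, -1.9]
width: 0.014
gripper_force: 15.0
```

```bash
python3 rd.py
```

```text
8.5167 pos [ 578.53 -113.12  166.15] yaw -1.4038 F [ 0.09 -0.15 -1.88] M [ 0.077 -0.02   0.006] std [1.000e-04 1.000e-04 4.794e-01] 0.014144149382399272 14.992640018463135
```

move_arm --increments '[{"dx": 0,"dy": 0,"dz": 0.002,"twist": 0,"jaw": -1},{"dx": 0,"dy": 0,"dz": 0.001,"twist": 0,"jaw": -1},{"dx": 0,"dy": 0,"dz": 0.001,"twist": 0,"jaw": -1},{"dx": 0,"dy": 0,"dz": 0,"twist": 0,"jaw": -1}]'

```text
t: 8.85
eef_pos: [0.5783, -0.1131, 0.1619]
ee_rot: [3.141, 0.0, -1.404]
force: [0.5, -0.4, -2.1]
width: 0.0138
gripper_force: 15.0
```

```bash
python3 rd.py
```

```text
9.15 pos [ 578.5  -113.13  162.14] yaw -1.4038 F [-0.43 -0.24 -1.87] M [ 0.088 -0.007  0.011] std [1.000e-04 1.000e-04 2.759e-01] 0.01365717896715522 14.992701262235641
```

move_arm --increments '[{"dx": 0,"dy": 0,"dz": 0.001,"twist": 0,"jaw": -1},{"dx": 0,"dy": 0,"dz": 0.001,"twist": 0,"jaw": -1},{"dx": 0,"dy": 0,"dz": 0.001,"twist": 0,"jaw": -1},{"dx": 0,"dy": 0,"dz": 0,"twist": 0,"jaw": -1}]'

```text
t: 9.48
eef_pos: [0.5784, -0.1131, 0.1589]
ee_rot: [3.141, 0.0, -1.404]
force: [-0.9, 0.0, -1.8]
width: 0.0138
gripper_force: 15.0
```

```bash
python3 rd.py
```

```text
9.7833 pos [ 578.5  -113.12  159.12] yaw -1.4038 F [-0.35  0.19 -2.36] M [ 0.072 -0.021 -0.016] std [1.000e-04 1.000e-04 2.584e-01] 0.014091688716705431 14.992962777614594
```

move_arm --increments '[{"dx": 0,"dy": 0,"dz": 0.001,"twist": 0,"jaw": -1},{"dx": 0,"dy": 0,"dz": 0.001,"twist": 0,"jaw": -1},{"dx": 0,"dy": 0,"dz": 0.001,"twist": 0,"jaw": -1},{"dx": 0,"dy": 0,"dz": 0,"twist": 0,"jaw": -1}]'

```text
t: 10.12
eef_pos: [0.5785, -0.1132, 0.1561]
ee_rot: [3.142, -0.0, -1.404]
force: [0.6, -1.1, -1.2]
width: 0.0139
gripper_force: 15.0
```

```bash
python3 rd.py
```

```text
10.4167 pos [ 578.51 -113.2   156.15] yaw -1.4038 F [ 0.5  -1.22 -2.01] M [-0.345 -0.111 -0.013] std [0.     0.     0.3708] 0.013699939500930514 14.992861300706863
```

move_arm --increments '[{"dx": 0.0005,"dy": 0,"dz": 0,"twist": 0,"jaw": -1},{"dx": 0.0005,"dy": 0,"dz": 0,"twist": 0,"jaw": -1},{"dx": 0,"dy": 0,"dz": 0,"twist": 0,"jaw": -1}]'

```text
t: 10.67
eef_pos: [0.5786, -0.1139, 0.1561]
ee_rot: [3.142, 0.0, -1.404]
force: [-0.1, 1.7, -1.9]
width: 0.0137
gripper_force: 15.0
```

```bash
python3 rd.py
```

```text
10.9667 pos [ 578.62 -113.88  156.1 ] yaw -1.4038 F [-0.21  2.1  -1.83] M [ 0.943  0.123 -0.018] std [0.     0.     0.6205] 0.013710472948415165 14.992915838956833
```

move_arm --increments '[{"dx": -0.0006,"dy": 0,"dz": 0,"twist": 0,"jaw": -1},{"dx": 0,"dy": 0,"dz": 0.001,"twist": 0,"jaw": -1},{"dx": 0,"dy": 0,"dz": 0.001,"twist": 0,"jaw": -1},{"dx": 0,"dy": 0,"dz": 0.001,"twist": 0,"jaw": -1},{"dx": 0,"dy": 0,"dz": 0,"twist": 0,"jaw": -1}]'

```text
t: 11.38
eef_pos: [0.5791, -0.1137, 0.1537]
ee_rot: [-3.14, -0.001, -1.404]
force: [0.9, 0.6, 3.6]
width: 0.014
gripper_force: 15.0
```

```bash
python3 rd.py
```

```text
11.6833 pos [ 579.12 -113.62  153.67] yaw -1.4036 F [0.6  0.59 5.02] M [ 0.152 -0.123  0.002] std [0.    0.    0.643] 0.013634844114795729 14.994533210992813
```

move_arm --increments '[{"dx": 0,"dy": 0,"dz": 0.0005,"twist": 0,"jaw": -1},{"dx": 0,"dy": 0,"dz": 0.0005,"twist": 0,"jaw": -1},{"dx": 0,"dy": 0,"dz": 0,"twist": 0,"jaw": -1}]'

```text
t: 11.93
eef_pos: [0.5791, -0.1136, 0.1526]
ee_rot: [-3.14, -0.0, -1.404]
force: [1.0, -0.8, 4.9]
width: 0.0138
gripper_force: 15.0
```

```bash
python3 rd.py
```

```text
12.2333 pos [ 579.07 -113.55  152.59] yaw -1.4036 F [ 0.52 -0.1   5.06] M [ 0.168 -0.191  0.005] std [0.     0.     0.2901] 0.014041764700953526 14.994522035121918
```

move_arm --increments '[{"dx": 0,"dy": 0,"dz": 0.0005,"twist": 0,"jaw": -1},{"dx": 0,"dy": 0,"dz": 0.0005,"twist": 0,"jaw": -1},{"dx": 0,"dy": 0,"dz": 0,"twist": 0,"jaw": -1}]'

```text
t: 12.48
eef_pos: [0.5791, -0.1136, 0.1516]
ee_rot: [-3.14, -0.0, -1.404]
force: [0.1, 0.5, 5.1]
width: 0.0142
gripper_force: 15.0
```

```bash
python3 rd.py
```

```text
12.7833 pos [ 579.06 -113.55  151.6 ] yaw -1.4036 F [0.6  0.37 5.32] M [ 0.169 -0.174  0.024] std [0.     0.     0.4125] 0.013816482386997382 14.994655698537827
```

move_arm --increments '[{"dx": 0,"dy": 0,"dz": 0.0005,"twist": 0,"jaw": -1},{"dx": 0,"dy": 0,"dz": 0.0005,"twist": 0,"jaw": -1},{"dx": 0,"dy": 0,"dz": 0,"twist": 0,"jaw": -1}]'

```text
t: 13.03
eef_pos: [0.5791, -0.1136, 0.1507]
ee_rot: [-3.14, -0.0, -1.404]
force: [0.2, -0.3, 5.7]
width: 0.0139
gripper_force: 15.0
```

```bash
python3 rd.py
```

```text
13.3333 pos [ 579.07 -113.56  150.65] yaw -1.4036 F [0.12 0.34 5.47] M [ 0.135 -0.141 -0.007] std [0.     0.     0.3396] 0.013551005011191632 14.994708895683289
```

move_arm --increments '[{"dx": 0,"dy": 0,"dz": 0.0005,"twist": 0,"jaw": -1},{"dx": 0,"dy": 0,"dz": 0.0005,"twist": 0,"jaw": -1},{"dx": 0,"dy": 0,"dz": 0,"twist": 0,"jaw": -1}]'

```text
t: 13.58
eef_pos: [0.5791, -0.1136, 0.1497]
ee_rot: [-3.14, -0.0, -1.404]
force: [-0.2, 0.4, 6.5]
width: 0.0136
gripper_force: 15.0
```

```bash
python3 rd.py
```

```text
13.8833 pos [ 579.11 -113.55  149.69] yaw -1.4035 F [-0.02  0.21  5.85] M [ 0.127 -0.114  0.001] std [0.     0.     0.4453] 0.013702744964608797 14.994671791791916
```

move_arm --increments '[{"dx": 0,"dy": 0,"dz": 0.0005,"twist": 0,"jaw": -1},{"dx": 0,"dy": 0,"dz": 0.0005,"twist": 0,"jaw": -1},{"dx": 0,"dy": 0,"dz": 0,"twist": 0,"jaw": -1}]'

```text
t: 14.13
eef_pos: [0.5787, -0.1134, 0.148]
ee_rot: [-3.141, 0.0, -1.404]
force: [1.2, 0.7, -0.0]
width: 0.0137
gripper_force: 15.0
```

```bash
python3 rd.py
```

```text
14.4333 pos [ 578.66 -113.46  147.94] yaw -1.4038 F [1.56 0.51 0.49] M [ 0.218 -0.721  0.012] std [0.     0.     0.4951] 0.014027771582539567 14.994459003210068
```

move_arm --increments '[{"dx": 0,"dy": -0.0005,"dz": 0.0003,"twist": 0,"jaw": -1},{"dx": 0,"dy": -0.0003,"dz": 0.0002,"twist": 0,"jaw": -1},{"dx": 0,"dy": 0,"dz": 0,"twist": 0,"jaw": -1}]' --force 8

```text
t: 14.68
eef_pos: [0.5789, -0.1134, 0.1474]
ee_rot: [3.14, 0.0, -1.404]
force: [-1.0, -0.1, 0.3]
width: 0.014
gripper_force: 8.0
```

```bash
python3 rd.py
```

```text
14.9833 pos [ 578.9  -113.45  147.41] yaw -1.404 F [-0.79  0.    0.31] M [0.041 0.205 0.025] std [0.     0.     0.2637] 0.013760203156915651 7.996117919683456
```

move_arm --increments '[{"dx": 0,"dy": 0.0002,"dz": 0.0003,"twist": 0,"jaw": -1},{"dx": 0,"dy": 0,"dz": 0.0002,"twist": 0,"jaw": -1},{"dx": 0,"dy": 0,"dz": 0,"twist": 0,"jaw": -1}]'

```text
t: 15.23
eef_pos: [0.5788, -0.1133, 0.1464]
ee_rot: [3.141, 0.001, -1.404]
force: [0.9, -0.6, -6.6]
width: 0.0143
gripper_force: 8.0
```

```bash
python3 rd.py
```

```text
15.5333 pos [ 578.78 -113.32  146.46] yaw -1.4041 F [ 0.39  0.16 -7.25] M [ 0.159 -0.303 -0.02 ] std [0.     0.     1.1771] 0.013806649192826058 7.998535484075546
```

move_arm --increments '[{"dx": 0,"dy": 0,"dz": 0.0003,"twist": 0,"jaw": -1},{"dx": 0,"dy": 0,"dz": 0.0003,"twist": 0,"jaw": -1},{"dx": 0,"dy": 0,"dz": 0,"twist": 0,"jaw": -1}]'

```text
t: 15.78
eef_pos: [0.5789, -0.1133, 0.1464]
ee_rot: [3.141, 0.0, -1.404]
force: [-1.1, 0.8, -6.5]
width: 0.014
gripper_force: 8.0
```

```bash
python3 rd.py
```

```text
16.0833 pos [ 578.89 -113.38  146.46] yaw -1.4039 F [-1.17  1.23 -6.86] M [ 0.478  0.302 -0.019] std [0.     0.     0.5214] 0.014102974146198547 7.999724596738815
```

move_arm --increments '[{"dx": 0,"dy": 0,"dz": 0.0003,"twist": 0,"jaw": -1},{"dx": 0,"dy": 0,"dz": 0.0003,"twist": 0,"jaw": -1},{"dx": 0,"dy": 0,"dz": 0,"twist": 0,"jaw": -1}]'

```text
t: 16.33
eef_pos: [0.5795, -0.1135, 0.1463]
ee_rot: [-3.141, -0.0, -1.404]
force: [-1.1, -0.3, -4.1]
width: 0.0137
gripper_force: 8.0
```

```bash
python3 rd.py
```

```text
16.6333 pos [ 579.47 -113.51  146.28] yaw -1.4037 F [-0.44  0.33 -3.94] M [-0.016  0.186 -0.002] std [0.     0.     0.4617] 0.013923385987767569 7.999838143587112
```

move_arm --increments '[{"dx": 0,"dy": 0,"dz": 0.0003,"twist": 0,"jaw": -1},{"dx": 0,"dy": 0,"dz": 0.0003,"twist": 0,"jaw": -1},{"dx": 0,"dy": 0,"dz": 0,"twist": 0,"jaw": -1}]'

```text
t: 16.88
eef_pos: [0.5795, -0.1134, 0.1456]
ee_rot: [-3.141, -0.0, -1.404]
force: [0.9, -0.6, -1.2]
width: 0.0138
gripper_force: 8.0
```

```bash
python3 rd.py
```

```text
17.1833 pos [ 579.45 -113.39  145.57] yaw -1.4036 F [ 0.66  0.16 -1.76] M [ 0.063 -0.171 -0.003] std [0.     0.     0.3559] 0.013875878426098325 7.999840825796127
```

move_arm --increments '[{"dx": 0,"dy": 0,"dz": 0.0003,"twist": 0,"jaw": -1},{"dx": 0,"dy": 0,"dz": 0.0003,"twist": 0,"jaw": -1},{"dx": 0,"dy": 0,"dz": 0,"twist": 0,"jaw": -1}]'

```text
t: 17.43
eef_pos: [0.5797, -0.1134, 0.1451]
ee_rot: [-3.141, -0.0, -1.404]
force: [1.9, 0.1, -0.2]
width: 0.0138
gripper_force: 8.0
```

```bash
python3 rd.py
```

```text
17.7333 pos [ 579.61 -113.36  145.03] yaw -1.4036 F [1.95 0.06 0.15] M [ 0.085 -0.719  0.038] std [0.     0.     0.5871] 0.014230753126732287 8.000231310725212
```

move_arm --increments '[{"dx": 0,"dy": -0.0003,"dz": 0.0003,"twist": 0,"jaw": -1},{"dx": 0,"dy": -0.0002,"dz": 0.0003,"twist": 0,"jaw": -1},{"dx": 0,"dy": 0,"dz": 0,"twist": 0,"jaw": -1}]' --force 5

```text
t: 17.98
eef_pos: [0.5799, -0.1134, 0.1447]
ee_rot: [-3.141, -0.0, -1.404]
force: [-0.1, 0.5, 5.2]
width: 0.0138
gripper_force: 5.0
```

```bash
python3 rd.py
```

```text
18.2833 pos [ 579.89 -113.37  144.73] yaw -1.4035 F [0.68 0.5  5.39] M [ 0.226 -0.154  0.034] std [0.     0.     0.5818] 0.013761003197660358 5.001141428947449
```

move_arm --increments '[{"dx": 0,"dy": 0,"dz": 0.0003,"twist": 0,"jaw": -1},{"dx": 0,"dy": 0,"dz": 0.0002,"twist": 0,"jaw": -1},{"dx": 0,"dy": 0,"dz": 0,"twist": 0,"jaw": -1}]'

```text
t: 18.53
eef_pos: [0.5799, -0.1134, 0.1445]
ee_rot: [-3.141, -0.0, -1.403]
force: [-0.5, -0.1, 7.5]
width: 0.0141
gripper_force: 5.0
```

```bash
python3 rd.py
```

```text
18.8333 pos [ 579.91 -113.44  144.49] yaw -1.4035 F [-0.61  0.72  7.61] M [0.205 0.094 0.028] std [0.     0.     0.4421] 0.01410692931430068 5.001836568117142
```

move_arm --increments '[{"dx": 0,"dy": 0,"dz": 0,"twist": 0,"jaw": -0.6},{"dx": 0,"dy": 0,"dz": 0,"twist": 0,"jaw": -0.58},{"dx": 0,"dy": 0,"dz": 0,"twist": 0,"jaw": -0.58},{"dx": 0,"dy": 0,"dz": 0,"twist": 0,"jaw": -0.58}]'

```text
t: 19.17
eef_pos: [0.5792, -0.1134, 0.1432]
ee_rot: [3.14, 0.0, -1.404]
force: [-0.5, -0.7, -1.0]
width: 0.0184
gripper_force: 0.0
```

```bash
python3 rd.py
```

```text
19.4667 pos [ 579.47 -113.34  143.43] yaw -1.4039 F [ 0.49 -0.25 -0.06] M [ 0.071 -0.053 -0.006] std [1.000e-04 1.000e-04 2.665e-01] 0.018361568133159888 0.0
```

move_arm --increments '[{"dx": 0,"dy": 0,"dz": 0.0005,"twist": 0,"jaw": -0.58},{"dx": 0,"dy": 0,"dz": 0.0005,"twist": 0,"jaw": -0.58},{"dx": 0,"dy": 0,"dz": 0,"twist": 0,"jaw": -0.58}]'

```text
t: 19.72
eef_pos: [0.5796, -0.1133, 0.1425]
ee_rot: [3.141, 0.0, -1.404]
force: [-0.4, -0.6, 0.3]
width: 0.0186
gripper_force: 0.0
```

```bash
python3 rd.py
```

```text
20.0167 pos [ 579.65 -113.33  142.66] yaw -1.4038 F [-0.12  0.16 -0.28] M [ 0.082 -0.024  0.003] std [0.     0.     0.1987] 0.0183427135727813 0.0
```

move_arm --increments '[{"dx": 0,"dy": 0,"dz": 0.0005,"twist": 0,"jaw": -0.58},{"dx": 0,"dy": 0,"dz": 0.0003,"twist": 0,"jaw": -0.58},{"dx": 0,"dy": 0,"dz": 0,"twist": 0,"jaw": -0.58}]'

```text
t: 20.27
eef_pos: [0.5797, -0.1134, 0.1419]
ee_rot: [-3.142, -0.0, -1.404]
force: [-0.3, 0.3, 0.7]
width: 0.0186
gripper_force: 0.4
```

```bash
python3 rd.py
```

```text
20.5667 pos [ 579.68 -113.35  141.93] yaw -1.4038 F [-0.32  0.04  1.22] M [0.03  0.023 0.008] std [0.    0.    0.311] 0.018705305559479257 0.4953811405320008
```

move_arm --increments '[{"dx": 0,"dy": 0,"dz": 0.0003,"twist": 0,"jaw": -0.58},{"dx": 0,"dy": 0,"dz": 0.0003,"twist": 0,"jaw": -0.58},{"dx": 0,"dy": 0,"dz": 0,"twist": 0,"jaw": -0.58}]'

```text
t: 20.82
eef_pos: [0.5798, -0.1134, 0.1418]
ee_rot: [-3.141, -0.0, -1.404]
force: [-1.4, 0.0, 4.6]
width: 0.0182
gripper_force: 2.6
```

```bash
python3 rd.py
```

```text
21.1167 pos [ 579.76 -113.39  141.77] yaw -1.4036 F [-1.36 -0.42  5.04] M [0.095 0.548 0.008] std [0.     0.     0.2638] 0.01854146878966429 2.594527930868935
```

move_arm --increments '[{"dx": 0,"dy": 0,"dz": 0.0003,"twist": 0,"jaw": -0.58},{"dx": 0,"dy": 0,"dz": 0.0003,"twist": 0,"jaw": -0.58},{"dx": 0,"dy": 0,"dz": 0,"twist": 0,"jaw": -0.58}]'

```text
t: 21.37
eef_pos: [0.5798, -0.1134, 0.1416]
ee_rot: [-3.141, -0.0, -1.403]
force: [-3.1, 0.6, 9.9]
width: 0.0184
gripper_force: 4.5
```

```bash
python3 rd.py
```

```text
21.6667 pos [ 579.81 -113.44  141.65] yaw -1.4034 F [-2.7   0.56  9.02] M [ 0.2    1.041 -0.002] std [0.     0.     0.3064] 0.0188018583863191 4.486261049487439
```

Pressing at 9 N is stiff, so the plate looks home. I'll back off, clear the camera views and check.

move_arm --increments '[{"dx": 0,"dy": 0,"dz": -0.002,"twist": 0,"jaw": -0.58},{"dx": 0,"dy": 0,"dz": -0.001,"twist": 0,"jaw": -0.3},{"dx": 0,"dy": 0,"dz": 0,"twist": 0,"jaw": -0.1},{"dx": 0,"dy": 0,"dz": 0,"twist": 0,"jaw": 0},{"dx": 0,"dy": 0,"dz": -0.005,"twist": 0,"jaw": 0},{"dx": 0,"dy": 0,"dz": -0.015,"twist": 0,"jaw": 0},{"dx": 0,"dy": 0,"dz": -0.03,"twist": 0,"jaw": 0},{"dx": 0,"dy": 0,"dz": -0.035,"twist": 0,"jaw": 0},{"dx": 0,"dy": 0,"dz": -0.035,"twist": 0,"jaw": 0},{"dx": 0,"dy": 0,"dz": -0.03,"twist": 0,"jaw": 0}]'

```text
t: 22.5
eef_pos: [0.5797, -0.1135, 0.2964]
ee_rot: [-3.14, -0.0, -1.404]
force: [1.0, 0.5, -1.0]
width: 0.0438
gripper_force: 0.0
```

move_arm --increments '[{"dx": -0.036,"dy": 0,"dz": 0,"twist": 0,"jaw": 0},{"dx": -0.036,"dy": 0,"dz": 0,"twist": 0,"jaw": 0},{"dx": -0.036,"dy": 0,"dz": 0,"twist": 0,"jaw": 0},{"dx": -0.036,"dy": 0,"dz": 0,"twist": 0,"jaw": 0},{"dx": -0.036,"dy": 0,"dz": 0,"twist": 0,"jaw": 0},{"dx": -0.036,"dy": 0,"dz": 0,"twist": 0,"jaw": 0},{"dx": -0.036,"dy": 0,"dz": 0,"twist": 0,"jaw": 0},{"dx": -0.036,"dy": 0,"dz": 0,"twist": 0,"jaw": 0},{"dx": -0.036,"dy": 0,"dz": 0,"twist": 0,"jaw": 0},{"dx": -0.036,"dy": 0,"dz": 0,"twist": 0,"jaw": 0},{"dx": -0.036,"dy": 0,"dz": 0,"twist": 0,"jaw": 0},{"dx": -0.036,"dy": 0,"dz": 0,"twist": 0,"jaw": 0}]'

```text
t: 23.5
eef_pos: [0.5071, 0.3144, 0.294]
ee_rot: [-3.141, 0.0, -1.404]
force: [1.3, 0.0, -0.4]
width: 0.0439
gripper_force: 0.0
```

```bash
python3 - <<'E'
from h import *
f=arm.grab_frame("scene");g=arm.grab_frame("top")
cv2.imwrite("pics/end_s.png",f);cv2.imwrite("pics/end_t.png",g)
r=lambda im:cv2.resize(im,(400,400),interpolation=cv2.INTER_CUBIC)
cv2.imwrite("pics/end.png",np.hstack([r(f[175:235,245:305]),r(g[190:250,240:300])]))
for c in("scene","top"):
  for n in("plate_handle","plate_cone_foot","stage","jar_blue","cup_pink"):print(c,n,[(np.round(d["position"],4).tolist(),round(d["score"],2)) for d in arm.pinpoint(c,n)][:2])
E
```

```text
scene plate_handle []
scene plate_cone_foot []
scene stage []
scene jar_blue []
scene cup_pink [([0.5728, -0.3221, 0.0016], 0.83)]
top plate_handle [([0.5821, -0.1135, 0.0938], 0.91)]
top plate_cone_foot [([0.5494, -0.1009, 0.0517], 0.93)]
top stage [([0.5813, -0.1167, -0.0051], 0.73)]
top jar_blue [([0.5509, -0.0989, 0.0496], 0.65), ([0.738, -0.1429, -0.0006], 0.46)]
top cup_pink [([0.5755, -0.3223, -0.0017], 0.73)]
```

View pics/end.png

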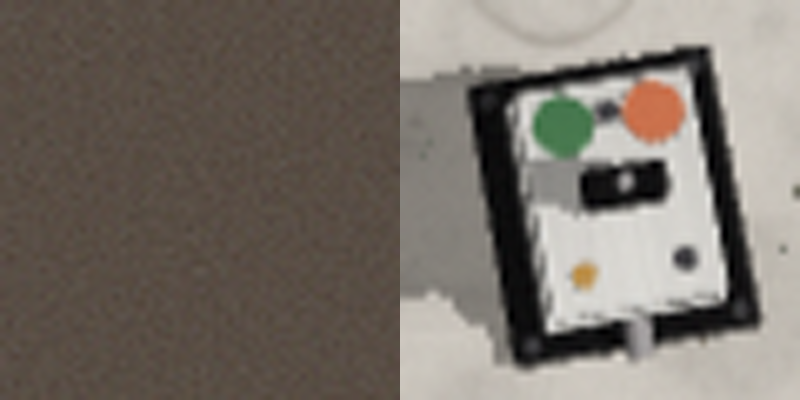

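The top view shows the plate square on the stage. The brass dot (crop (585,275)) is at the cone corner and the handle is centred. I'll move the arm out of the scene camera's view and check that the plate is level.

move_arm --increments '[{"dx": -0.03,"dy": 0.02,"dz": 0,"twist": 0,"jaw": 0},{"dx": -0.03,"dy": 0.02,"dz": 0,"twist": 0,"jaw": 0},{"dx": -0.03,"dy": 0.02,"dz": 0,"twist": 0,"jaw": 0},{"dx": -0.03,"dy": 0.02,"dz": 0,"twist": 0,"jaw": 0},{"dx": -0.03,"dy": 0.02,"dz": 0,"twist": 0,"jaw": 0},{"dx": -0.03,"dy": 0.02,"dz": 0,"twist": 0,"jaw": 0},{"dx": -0.03,"dy": 0.02,"dz": 0,"twist": 0,"jaw": 0},{"dx": -0.03,"dy": 0.02,"dz": 0,"twist": 0,"jaw": 0},{"dx": -0.03,"dy": 0.02,"dz": 0,"twist": 0,"jaw": 0},{"dx": -0.03,"dy": 0,"dz": 0,"twist": 0,"jaw": 0}]'

```text
t: 24.93
eef_pos: [0.2776, 0.5793, 0.2945]
ee_rot: [3.141, 0.001, -1.403]
force: [-0.1, 0.9, 0.4]
width: 0.0439
gripper_force: 0.0
```

```bash
python3 - <<'E'
from h import *
f=np.mean([arm.grab_frame("scene").astype(float) for _ in range(6)],0).astype(np.uint8)
g=np.mean([arm.grab_frame("top").astype(float) for _ in range(6)],0).astype(np.uint8)
cv2.imwrite("pics/end_s.png",f);cv2.imwrite("pics/end_t.png",g)
r=lambda im:cv2.resize(im,(400,480),interpolation=cv2.INTER_CUBIC)
cv2.imwrite("pics/end2.png",np.hstack([r(f[175:235,252:302]),r(g[190:250,245:295])]))
for n in("plate_handle","plate_cone_foot","jar_blue","cup_pink"):print(n,[(np.round(d["position"],4).tolist(),round(d["score"],2)) for d in arm.pinpoint("scene",n)][:2])
E
```

```text
plate_handle []
plate_cone_foot [([0.5478, -0.0948, 0.0516], 0.56)]
jar_blue []
cup_pink [([0.5741, -0.3212, -0.0009], 0.57)]
```

View pics/end2.png

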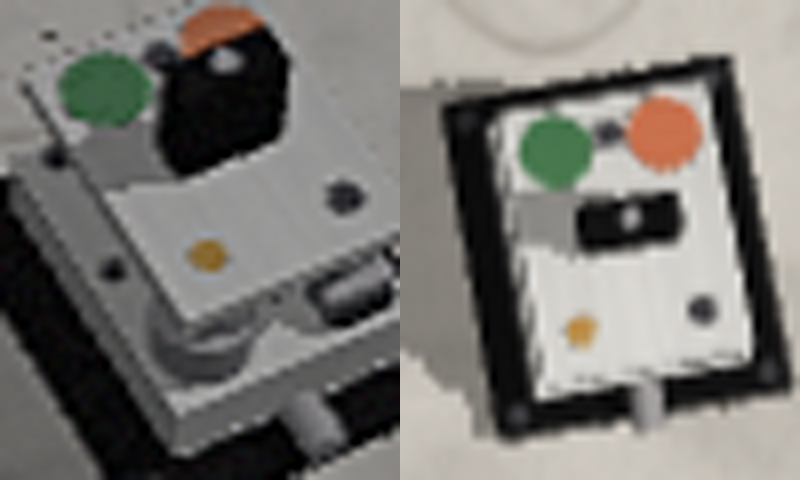

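```bash
python3 - <<'E'
from h import *
def tri(a,b):
    O=[];D=[]
    for c,p in(("top",a),("scene",b)):
        o=np.array(arm.camera_info(c)["extrinsics"])[:3,3];d=ray(c,p,0)-o;O.append(o);D.append(d/np.linalg.norm(d))
    P=[np.eye(3)-np.outer(d,d) for d in D];return np.linalg.solve(sum(P),sum(p@o for p,o in zip(P,O)))
T=lambda u,v:(245+u/8-.44,190+v/8-.44)
S=lambda u,v:(252+u/8-.44,175+v/8-.44)
X=[tri(T(*a),S(*b)) for a,b in(((181,330),(209,256)),((303,309),(345,198)),((208,132),(160,54)),((156,152),(105,89)))]
print(np.round(X,4))
print(fit(np.array([[-30,20],[-30,-20],[32,0]])/1e3,X[:3]))
E
```

```text
[[ 0.5456 -0.099   0.0811]
 [ 0.5525 -0.1383  0.0809]
 [ 0.6098 -0.108   0.0828]
 [ 0.6033 -0.0909  0.0822]]
(np.float64(0.17392955446793257), array([ 0.57846064, -0.1134701 ]), array([0.00014458, 0.00012764, 0.00021481]))
```

```bash
python3 - <<'E'
from h import *
def tri(a,b):
    O=[];D=[]
    for c,p in(("top",a),("scene",b)):
        o=np.array(arm.camera_info(c)["extrinsics"])[:3,3];d=ray(c,p,0)-o;O.append(o);D.append(d/np.linalg.norm(d))
    P=[np.eye(3)-np.outer(d,d) for d in D];return np.linalg.solve(sum(P),sum(p@o for p,o in zip(P,O)))
C=lambda x0,y0,s,P:[(x0+u/s-.5+.5/s,y0+v/s-.5+.5/s) for u,v in P]
T=C(147,197,400/60,[(170,237),(265,208),(178,78),(138,100)]);S=C(115,205,400/88,[(184,214),(265,169),(163,98),(127,117)])
print("start plate (true .029):",np.round([tri(a,b) for a,b in zip(T,S)],4).tolist())
for c in("top","scene"):
  for n in("jar_blue","plate_handle"):
    for d in arm.silhouettes(c,n)[:2]:print(c,n,d["score"],np.argwhere(d["pixels"]).mean(0)[::-1])
E
```

```text
start plate (true .029): [[0.5454, 0.1559, 0.0345], [0.5572, 0.1179, 0.0347], [0.6107, 0.1554, 0.0312], [0.6011, 0.1712, 0.0367]]
top jar_blue 0.59 [279.72477064 165.51376147]
top plate_handle 0.73 [272.37613636 219.00113636]
scene jar_blue 0.48 [264.88481675 156.21465969]
scene plate_handle 0.8 [278.94161802 194.31609675]
```

The control on the start plate shows the same +5 mm triangulation bias. That puts the handle about 93.5 mm above the worktop and the plate level within measurement error. The jar has not moved in the image, and the cup is in place.

```bash
python3 -c "
from station import arm
print(arm.job_done())"
```

```text
the job is handed in; nothing more can be done
None
```

I set the plate on the stage, pressed it home (about 9–10 N measured at the wrist), released it and handed the job in at about 26 s; the result wasn't reported. The jaws were hidden, so their snapping shut is inferred from the drop in force, and the cameras show the plate level only to within about 0.03 rad.

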